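# Snap a grease coupler onto a tilted nipple and hold the valve open

### The arm

A 6-joint arm with a two-finger parallel gripper is mounted at the origin on a cart in front of the work surface, level with it; the furniture and walls round the work are solid. World frame = base frame: x ahead of the robot, y to its left, z up, the work surface at z = 0. Lengths are in m, angles in rad, forces in N, time in s.
With the tool pointing down it reaches from about 0.3 to 0.775 m from the base axis. Payload 14.6 kg.
Tool frame: the origin (TCP) lies midway between the tips of the shut fingers; the grasp point (between the pads) lies 19 mm behind it (ctrl.pinch_z is the distance from the TCP to the grasp point, in m); z points along the fingers, y is the line along which they close (so a half turn about z gives the same grasp; the last joint's range is limited). The gripper opens to 94 mm and grips with 3 to 60 N. Pads are 16 mm wide; open, the fingers measure 119 mm over their backs; the gripper's body (75 mm by 177 mm) begins 78 mm behind the grasp point.
Start: joints at [1.037, 0.3, 1.521, -0, 1.321, -0.067], TCP at [0.248, 0.491, 0.205] pointing down, gripper open.
Joint ranges: [-3.03, 3.03], [-0.79, 2.21], [0.23, 2.52], [-1.04, 4.18], [0, 3.07], [-2.55, 2.55]. Speed limits (rad/s): [2.22, 2.22, 2.57, 3.14, 3.14, 3.14].

### API

Orientations are given as [roll, pitch, yaw] about the fixed x, y, z axes, in that order (R = Rz(yaw) Ry(pitch) Rx(roll)).
In Python, from station import ctrl gives the robot as it stands.
- The arm moves only by the tool jog_arm, never from a script. Its argument "motion" is a list of rows, each a list of 7 numbers: the shift along the tool's x, y, z in m, then the turn, a rotation vector about the tool's x, y, z in rad, then the opening, from -1 (shut) to 1 (fully open). In form: [[tx, ty, tz, rx, ry, rz, gripper], ...]. A call has 1 to 5 rows; each row shifts and turns the commanded pose from where the row before left it, along the tool's axes as they then stand; what a row does not reach is not made up. A row lasts 1/10 s, in which the tool goes at most 50 mm and 8.59 degrees, less where a joint would pass 70% of its speed; a pose out of reach is approached as far as the arm can. A call is refused whole if a number of a shift passes 0.05 or a number of a turn 0.15, either way. A call with a gripper value outside its range is refused whole. The fingers move at their own pace and stop on an object; "squeeze" is the grip in N (left out, the last holds). Time passes only in rows, so rows that do not move let the fingers close. It gives the time, the measured TCP pose, the force, the opening and the grip force at its end, in the units of the state.
- ctrl.get_obs(): the state, without advancing time (a new reading comes with each control period).
- ctrl.camera(name): name is "scene" or "top"; returns the picture (480x640x3 uint8, red, green, blue); there is no depth.
- ctrl.camera_model(name): a dict with "intrinsics" (3x3 intrinsics, pixels), "rvec" (rotation vector, rad) and "tvec" (3), from world to camera coordinates, as OpenCV has them. Camera axes: x right, y down, z forward; pixel columns grow to the right and rows downward; lengths in m; the calibration is good to about 2 mm. A picture is of the moment at which its call begins. camera_model takes no time and is no camera call.
- ctrl.hand_in(): hands the job in; it is judged then, once.
The state is a dict: "time_s": time; "qpos": joint angles; "joint_vel": joint speeds; "tau": joint torques, N m; "ee_pos": TCP position; "eef_rot": TCP orientation; "force": force on the tool from outside, world axes, zero at the start; "moment": the same for the moment, N m; "grip_width": finger opening in m; "grip_force": force on a finger pad.
Only numpy, scipy, OpenCV 4.12 (cv2) and the standard library are available. Lean on these libraries where they do the work, as an engineer would, in place of code of your own. Each camera call takes 0.05 s, during which the arm holds its last target. There are 200 camera calls.

### The job

Grease the bearing: take the dust cap off the tilted grease nipple and nest it over the spare cap that stands on the bench, so that the two make one upright stack, and let go of it. Then press the grease coupler squarely onto the nipple, past the snap and fully home against the spring of its valve, and finish while still gripping it and holding it pressed home. Leave the other things on the bench where they are.

Things in the scene. Friction and masses are not known exactly. Their poses are not given: they have to be found in the camera images.
- bearing_block: Grey painted bearing block, fixed to the bench: foot 64 x 112 x 14 mm (112 along its y), a 62 mm wide round housing with a steel shaft along y at 36 mm height, and a boss leaning 25 degrees to the block's -x that carries the grease nipple. Origin: centre of the underside, z up. It is turned up to 0.4 rad from facing the robot.
- nipple: Steel grease nipple, fixed on the block. Origin: centre of its seat (top of a collar 33 mm wide, 3 mm thick on the 46 mm wide flat boss), 71 mm above the bench; z runs out along the nipple, 25 degrees from vertical, leaning to the robot. Post 19 mm thick to z = 28 mm, chamfered; four yielding spring balls at 18 mm, 26 mm across; valve pin 7 mm thick to 37 mm. The fitted cap covers it at first.
- valve (a joint): The sprung valve pin in the tip of the nipple: 0 = out (shut), grows as it is pressed in (m), stop at 0.0095. Its spring pushes back with about 2 N at 0 and 8 N at 0.008. The coupler meets it when the mouth is 8 mm from the seat; it reads about 0.008 with the coupler fully home.
- fitted_cap_centre (a point): Centre (half-way up, on the axis) of the dust cap that sits loose on the nipple: plain aluminium, a tapered inverted cup 46 mm high, 41 mm outside diameter at the open rim, 29 mm at the closed top, wall 2.5 mm, top 4 mm. z points from rim to closed top. Fitted, its rim rests on the boss 3 mm below the seat; it comes clear after 40 mm along the nipple's axis. About 30 g.
- spare_cap_centre (a point): Centre (23 mm above the bench, on the axis) of the spare dust cap: same shape and size, standing on its open rim on the bench, closed top up. A cap lowered over it wedges on the taper and comes to rest about 18 to 28 mm higher than the spare one.
- coupler_centre (a point): Centre (43 mm above the mouth, on the axis) of the grease coupler, a loose round steel body 86 mm long, standing mouth down on the bench; z from mouth to grip. Lower 33 mm: diameter 32 mm, bore 29 mm deep that flares to 28 mm at the mouth, has a lip of 22 mm bore 5 to 8 mm in, and is 27 mm wide beyond. Upper 50 mm: solid round grip of 28 mm diameter. About 160 g.
- coupler_mouth (a point): Centre of the coupler's open lower end; axes as for its centre. Pressed onto the nipple, the lip rides over the spring balls (about 7 to 12 N, felt 17 to 13 mm from the seat), which snap out behind it and draw it on to about 8 mm; from there the valve spring pushes back until the mouth face rests on the seat (fully home, distance 0).
- salve_tin: A flat round tin, 62 x 62 x 18 mm, loose; a bystander to be left alone. Origin: centre of its underside.
- pliers: Small pliers lying flat, 131 x 58 x 10 mm, loose; a bystander to be left alone. Origin: centre of its underside.
- flux_jar: A squat lidded jar, 58 x 58 x 50 mm, loose; a bystander to be left alone. Origin: centre of its underside.
- binder_clip: A black spring clip, 30 x 56 x 15 mm, loose; a bystander to be left alone. Origin: centre of its underside.
Not all that is in view belongs to the job. There is more than one size of the part that bears coupler_centre; the job needs the larger.

How it is judged:
By the outcome, as a careful person would: the job done as asked, in the order asked, and still so for the second after the job is handed in, while the arm keeps its last pose, push and grip.
It also fails if it takes over 40 s, if anything falls off the work surface, if the arm or the gripper's body presses on something with over 40 N, if the wrist force passes 120 N, or if a joint passes its speed limit or range.

## Working session

There is one attempt and no reset: what is moved stays moved. The work goes in short steps, Python scripts to look and compute and a tool call to move; the robot and the scene stay as the last step left them, time stands still between calls to the robot, and variables do not carry over. Pictures are saved under pics/ and viewed, at most 10 in all, crops included, and the job is handed in when it is done.

Besides the shell and the picture viewer there is one more tool, called after ">>>" as name(argument=value, ...) on one line, values as JSON. jog_arm: Moves the arm, as the interface text tells. Its arguments: {"type":"object","properties":{"motion":{"type":"array"},"squeeze":{"type":"number"}},"required":["motion"]}

```bash
mkdir -p pics; ls; python3 - <<'E'
from station import ctrl
import cv2
for n in("scene","top"):
    im=ctrl.camera(n); cv2.imwrite(f"pics/{n}0.png",im[:,:,::-1])
    print(n,ctrl.camera_model(n))
print(ctrl.get_obs(),ctrl.pinch_z)
E
```

```text
pics
scene {'intrinsics': array([[601.88726717,   0.        , 311.50993949],
       [  0.        , 601.88726717, 248.93238223],
       [  0.        ,   0.        ,   1.        ]]), 'rvec': array([ 0.93426616, -2.56347099,  0.95876373]), 'tvec': array([0.42295672, 0.3423691 , 0.66110884])}
top {'intrinsics': array([[623.85247824,   0.        , 317.51429968],
       [  0.        , 623.85247824, 250.67216855],
       [  0.        ,   0.        ,   1.        ]]), 'rvec': array([ 2.1200392 , -2.16500191,  0.23304898]), 'tvec': array([-0.01113271,  0.58235537,  0.92718838])}
{'time_s': 0.1, 'qpos': array([ 1.03742104e+00,  3.00401770e-01,  1.52148973e+00, -2.60047632e-06,
        1.32070515e+00, -6.65955042e-02]), 'joint_vel': array([ 4.95905517e-04, -1.34172656e-03, -1.71863743e-03,  8.58711243e-04,
       -9.90757623e-04, -1.69657716e-05]), 'tau': array([ 1.22379137e-03, -5.32646227e+01, -3.53283191e+01,  7.08780019e-02,
        2.35329353e-02, -5.05872106e-05]), 'ee_pos': array([0.24739343, 0.49096738, 0.204963  ]), 'eef_rot': array([-3.14059072e+00, -6.42987365e-05,  2.67481348e+00]), 'force': array([-0.8734589,  1.0903331, -0.2994343]), 'moment': array([ 0.02425518, -0.07697093, -0.02673134]), 'grip_force': 0.0, 'grip_width': 0.09340543567400378} 0.0188
```

View pics/scene0.png

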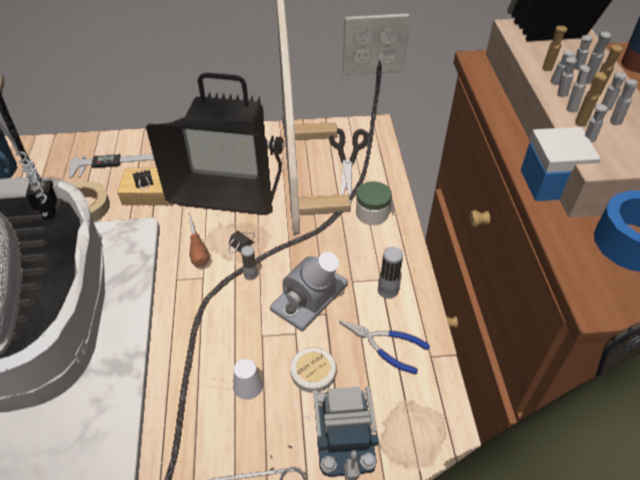

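View pics/top0.png

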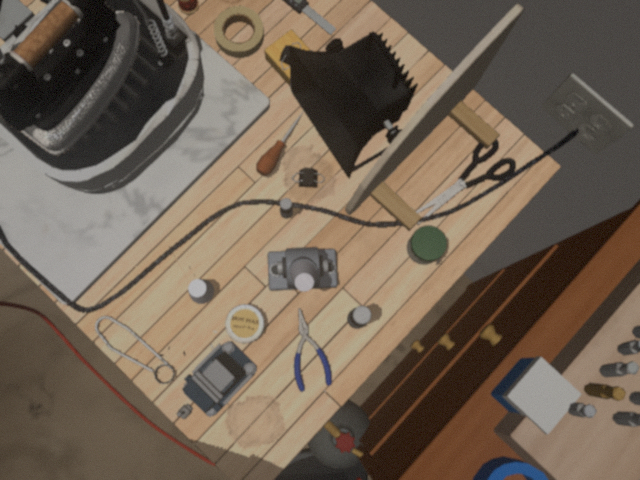

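The scene view shows the big coupler at about (390,272), the small one at (249,262), the fitted cap at (328,264) and the spare cap at (246,378). In the top view they are at (360,317), (287,208), (304,283) and (200,291). The candidates for the coupler are these two; the larger is the one right of the block. Next I'll check with a close crop.

```bash
cat > h.py <<'E'
import numpy as np, cv2
from station import ctrl
from scipy.optimize import least_squares
from scipy.spatial.transform import Rotation as R
M={n:ctrl.camera_model(n) for n in("scene","top")}
def proj(n,P):
    m=M[n]; return cv2.projectPoints(np.array(P,float).reshape(-1,1,3),m["rvec"],m["tvec"],m["intrinsics"],None)[0].reshape(-1,2)
def onz(n,uv,z):
    m=M[n]; r=cv2.Rodrigues(m["rvec"])[0]; c=-r.T@m["tvec"]
    d=r.T@np.linalg.solve(m["intrinsics"],[uv[0],uv[1],1]); return c+d*(z-c[2])/d[2]
def tri(a,b):
    f=lambda p:np.r_[proj("scene",p)[0]-a,proj("top",p)[0]-b]
    s=least_squares(f,[.5,0,.05]); return s.x,np.abs(s.fun).max()
def circ(c,ax,rad,k=40):
    ax=np.array(ax)/np.linalg.norm(ax); u=np.cross(ax,[0.3,1,0]);u/=np.linalg.norm(u);v=np.cross(ax,u)
    t=np.linspace(0,2*np.pi,k); return np.array(c)+rad*(np.cos(t)[:,None]*u+np.sin(t)[:,None]*v)
E
python3 - <<'E'
from h import *
for k,a,b in [("captop",(328,261),(304,284)),("spare top",(245,369),(198,288)),("coup top",(392,255),(362,315)),("small top",(248,250),(287,204)),("jar",(374,192),(429,243))]:
    print(k,tri(np.array(a),np.array(b)))
print([onz("top",(x,y),0.0).round(3) for x,y in[(268,250),(337,248),(339,289),(269,290)]])
print([onz("scene",(x,y),0.0).round(3) for x,y in[(272,305),(303,325),(347,285)]])
s=cv2.imread("pics/scene0.png");t=cv2.imread("pics/top0.png")
def c(i,x,y,w=50): return cv2.resize(i[y-w:y+w,x-w:x+w],(266,300),interpolation=cv2.INTER_CUBIC)
cv2.imwrite("pics/c1.png",np.vstack([np.hstack([c(s,315,280),c(s,246,378),c(s,390,272)]),np.hstack([c(t,304,275),c(t,200,291),c(t,360,317)])]))
E
```

```text
captop (array([5.22792907e-01, 3.15452534e-04, 1.13004184e-01]), np.float64(0.5603760868714289))
spare top (array([0.52738352, 0.16382806, 0.04364165]), np.float64(0.3201838003271291))
coup top (array([ 0.47763895, -0.08665383,  0.08126633]), np.float64(0.07420655361931949))
small top (array([0.65699793, 0.02316186, 0.05710811]), np.float64(0.19048604640551048))
jar (array([ 0.59118071, -0.20103056,  0.0512253 ]), np.float64(0.27551489127176865))
[array([0.594, 0.057, 0.   ]), array([ 0.596, -0.058,  0.   ]), array([ 0.527, -0.059,  0.   ]), array([0.528, 0.056, 0.   ])]
[array([0.592, 0.045, 0.   ]), array([0.534, 0.043, 0.   ]), array([ 0.53 , -0.055,  0.   ])]
```

View pics/c1.png

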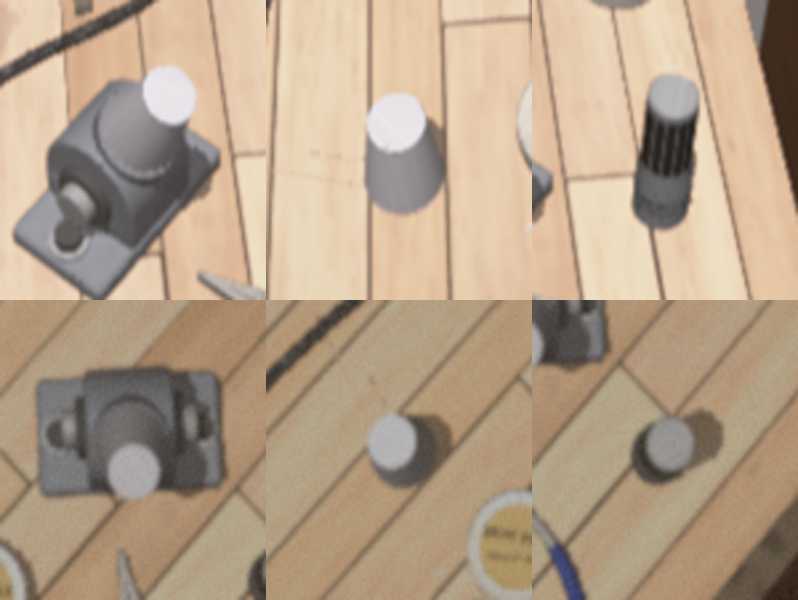

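The crop confirms both caps and the large coupler, which has a ribbed grip, its top at about 81–86 mm, and stands at scene (393,254), top (362,315). The block is nearly square to the world axes. Next I'll compute constrained positions and the first move.

```bash
cat >> h.py <<'E'
def fitz(a,b,z):
    s=least_squares(lambda p:np.r_[proj("scene",[*p,z])[0]-a,proj("top",[*p,z])[0]-b],[.5,0]); return s.x,s.fun.round(1)
def toolR(axis,xdir=(-1,0,0)):   # tool z = -axis
    z=-np.array(axis)/np.linalg.norm(axis); x=np.array(xdir)-np.dot(xdir,z)*z; x/=np.linalg.norm(x)
    return R.from_matrix(np.c_[x,np.cross(z,x),z])
def rows(p1,R1,n,g,start=None):
    o=ctrl.get_obs(); p0,R0=start if start else (o["ee_pos"],R.from_euler("xyz",o["eef_rot"]))
    rv=(R1*R0.inv()).as_rotvec(); out=[]
    p,q=np.array(p0),R0
    for i in range(1,n+1):
        pt=p0+(np.array(p1)-p0)*i/n; qt=R.from_rotvec(rv*i/n)*R0
        r=[*q.inv().apply(pt-p).round(4),*(q.inv()*qt).as_rotvec().round(3),g]; out.append([float(v) for v in r]); p,q=pt,qt
    for i in range(0,n,5): print(out[i:i+5])
    return p1,R1
E
cat > geo.py <<'E'
from h import *
yaw=0.015
AX=np.array([-np.sin(.4363)*np.cos(yaw),-np.sin(.4363)*np.sin(yaw),np.cos(.4363)])
RT=toolR(AX,(-np.cos(yaw),-np.sin(yaw),0)); RD=toolR((0,0,1))
E
python3 - <<'E'
from geo import *
ct,e=fitz((328.5,261.7),(304.4,282),.071+.043*np.cos(.4363)); print("captop",ct,e)
ct=np.r_[ct,.110]; seat=ct-.043*AX; print("seat",seat)
print("spare",fitz((245.2,368.7),(197.4,287.7),.046)); print("coup",fitz((393.4,254.3),(361.9,314.7),.086))
print("small z if 0.06",fitz((248,250),(287,204),.06))
g=seat+.024*AX  # grasp point 27 above rim
tcp=g-.0188*AX; print("tcp grasp",tcp)
S=rows(tcp+.06*AX,RT,12,1)
for u,v in [(268,250),(337,248),(339,289),(269,290)]: print(onz("top",(u,v),.014).round(4))
E
```

```text
captop [ 0.52455656 -0.00093469] [-0.4 -0.3  0.1  0.5]
seat [ 0.54272584 -0.00066213  0.07102818]
spare (array([0.52690461, 0.16422695]), array([-0.6, -0.3,  0.3,  0.7]))
coup (array([ 0.47633658, -0.08589978]), array([-0.6, -0.7, -0.1,  0.9]))
small z if 0.06 (array([0.6558036 , 0.02384824]), array([-0.1, -0.7, -0.3,  0.4]))
tcp grasp [ 0.54052863 -0.00069509  0.07574105]
[[-0.0384, -0.0266, 0.0063, -0.009, -0.036, -0.039, 1.0], [-0.0371, -0.0281, 0.0074, -0.009, -0.036, -0.039, 1.0], [-0.0356, -0.0296, 0.0084, -0.009, -0.036, -0.039, 1.0], [-0.0341, -0.0311, 0.0094, -0.009, -0.036, -0.039, 1.0], [-0.0325, -0.0325, 0.0103, -0.009, -0.036, -0.039, 1.0]]
[[-0.0308, -0.0338, 0.0111, -0.009, -0.036, -0.039, 1.0], [-0.029, -0.0351, 0.0119, -0.009, -0.036, -0.039, 1.0], [-0.0272, -0.0363, 0.0126, -0.009, -0.036, -0.039, 1.0], [-0.0253, -0.0375, 0.0132, -0.009, -0.036, -0.039, 1.0], [-0.0233, -0.0386, 0.0137, -0.009, -0.036, -0.039, 1.0]]
[[-0.0213, -0.0396, 0.0142, -0.009, -0.036, -0.039, 1.0], [-0.0192, -0.0405, 0.0145, -0.009, -0.036, -0.039, 1.0]]
[0.5917 0.0559 0.014 ]
[ 0.593  -0.0569  0.014 ]
[ 0.5255 -0.0581  0.014 ]
[0.5261 0.055  0.014 ]
```

>>> jog_arm(motion=[[-0.038, -0.027, 0.002, -0.009, -0.036, -0.039, 1], [-0.037, -0.028, 0.003, -0.009, -0.036, -0.039, 1], [-0.036, -0.03, 0.004, -0.009, -0.036, -0.039, 1], [-0.034, -0.031, 0.005, -0.009, -0.036, -0.039, 1], [-0.032, -0.032, 0.007, -0.009, -0.036, -0.039, 1]])

```text
time_s: 0.6
ee_pos: [0.3572, 0.2848, 0.1947]
eef_rot: [3.114, 0.185, 2.87]
force: [0.6, 0.3, 0.4]
grip_width: 0.094
grip_force: 0.0
```

>>> jog_arm(motion=[[-0.031, -0.034, 0.01, -0.009, -0.036, -0.039, 1], [-0.029, -0.035, 0.011, -0.009, -0.036, -0.039, 1], [-0.027, -0.036, 0.012, -0.009, -0.036, -0.039, 1], [-0.025, -0.037, 0.012, -0.009, -0.036, -0.039, 1], [-0.023, -0.038, 0.012, -0.009, -0.036, -0.039, 1]])

```text
time_s: 1.1
ee_pos: [0.4662, 0.0808, 0.1686]
eef_rot: [3.124, 0.37, 3.068]
force: [1.2, 0.1, 0.6]
grip_width: 0.0942
grip_force: 0.0
```

>>> jog_arm(motion=[[-0.021, -0.04, 0.012, -0.009, -0.036, -0.039, 1], [-0.019, -0.04, 0.013, -0.009, -0.036, -0.039, 1], [0, 0, 0, 0, 0, 0, 1]])

```text
time_s: 1.4
ee_pos: [0.5089, -0.0039, 0.1585]
eef_rot: [3.14, 0.441, -3.135]
force: [-0.3, 1.1, -0.8]
grip_width: 0.0942
grip_force: 0.0
```

```bash
python3 - <<'E'
from geo import *
T=np.array([.5405,-.0007,.0757])
o=ctrl.get_obs(); print(o["time_s"],o["ee_pos"],o["eef_rot"],RT.as_euler("xyz"))
rows(T+.05*AX,RT,3,1)
cv2.imwrite("pics/s1.png",ctrl.camera("scene")[:,:,::-1])
E
```

```text
1.4 [ 0.50894813 -0.00385866  0.15852031] [ 3.14005649  0.44111233 -3.13485257] [-3.14159265  0.4363     -3.12659265]
[[0.0022, 0.0009, 0.0128, -0.001, 0.002, -0.002, 1.0], [0.0022, 0.0009, 0.0128, -0.001, 0.002, -0.002, 1.0], [0.0021, 0.0009, 0.0128, -0.001, 0.002, -0.002, 1.0]]
```

View pics/s1.png

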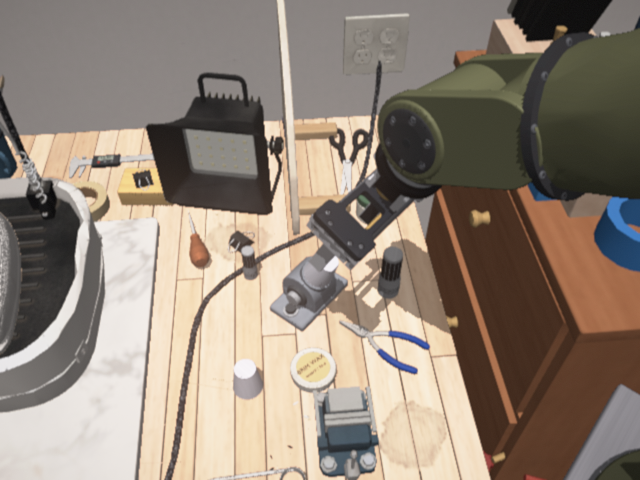

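The gripper is poised over the cap at about (330,262), clear of everything else. I'll descend and close.

>>> jog_arm(motion=[[0.002, 0.001, 0.013, 0, 0.002, -0.002, 1], [0.002, 0.001, 0.013, 0, 0.002, -0.002, 1], [0.002, 0.001, 0.013, 0, 0, -0.002, 1], [0, 0, 0.025, 0, 0, 0, 1], [0, 0, 0.024, 0, 0, 0, 1]])

```text
time_s: 1.95
ee_pos: [0.5402, 0.0058, 0.0756]
eef_rot: [3.141, 0.437, -3.125]
force: [0.7, 0.2, -0.4]
grip_width: 0.094
grip_force: 0.0
```

>>> jog_arm(motion=[[0, 0, 0, 0, 0, 0, 0.2], [0, 0, 0, 0, 0, 0, -0.5], [0, 0, 0, 0, 0, 0, -1], [0, 0, 0, 0, 0, 0, -1], [0, 0, 0, 0, 0, 0, -1]], squeeze=15)

```text
time_s: 2.45
ee_pos: [0.5403, 0.0041, 0.0781]
eef_rot: [3.141, 0.438, -3.127]
force: [0.6, -0.6, 0.5]
grip_width: 0.0573
grip_force: 0.0
```

```bash
python3 - <<'E'
from geo import *
o=ctrl.get_obs(); print(o["time_s"],o["ee_pos"],o["force"],o["moment"],o["grip_width"],o["grip_force"])
cv2.imwrite("pics/s2.png",cv2.resize(ctrl.camera("scene")[180:360,230:430,::-1],(800,600)[:2]))
E
```

```text
2.45 [0.54030723 0.00411497 0.07807654] [ 0.55560288 -0.6431457   0.54583021] [ 0.03383792  0.16275555 -0.01262694] 0.05726469497898968 0.0
```

>>> jog_arm(motion=[[0.001, -0.005, 0.002, 0, 0, 0, -1], [0, 0, 0, 0, 0, 0, -1], [0, 0, 0, 0, 0, 0, -1], [0, 0, 0, 0, 0, 0, -1], [0, 0, 0, 0, 0, 0, -1]])

```text
time_s: 3.0
ee_pos: [0.5402, -0.001, 0.075]
eef_rot: [3.141, 0.437, -3.127]
force: [0.5, 0.1, -0.2]
grip_width: 0.0385
grip_force: 14.9
```

>>> jog_arm(motion=[[0, 0, 0, 0, 0, 0, -1], [0, 0, 0, 0, 0, 0, -1]])

```text
time_s: 3.2
ee_pos: [0.5402, -0.001, 0.075]
eef_rot: [3.141, 0.437, -3.127]
force: [-0.8, 0.5, 0.2]
grip_width: 0.0382
grip_force: 14.8
```

>>> jog_arm(motion=[[0, 0, -0.01, 0, 0, 0, -1], [0, 0, -0.015, 0, 0, 0, -1], [0, 0, -0.02, 0, 0, 0, -1], [0, 0, -0.025, 0, 0, 0, -1], [0, 0, 0, 0, 0, 0, -1]], squeeze=25)

```text
time_s: 3.7
ee_pos: [0.5109, -0.0015, 0.1416]
eef_rot: [-3.141, 0.442, -3.126]
force: [0.1, -0.7, -0.8]
grip_width: 0.0379
grip_force: 24.8
```

```bash
python3 - <<'E'
from geo import *
o=ctrl.get_obs(); print(o["time_s"],o["ee_pos"],o["force"],o["grip_width"],o["grip_force"])
s=ctrl.camera("scene")[:,:,::-1];t=ctrl.camera("top")[:,:,::-1]
c=lambda i,x,y:cv2.resize(i[y-60:y+60,x-60:x+60],(400,400),interpolation=cv2.INTER_CUBIC)
cv2.imwrite("pics/c2.png",np.hstack([c(s,325,260),c(t,304,270)]))
rows(np.array([.527,.164,.12]),RD,6,-1)
E
```

```text
3.7 [ 0.51091725 -0.00152216  0.14163281] [ 0.1115389  -0.69249814 -0.79631204] 0.03785092425301261 24.75970531872008
[[-0.0015, 0.0275, 0.0042, 0.001, 0.073, 0.002, -1.0], [-0.0017, 0.0275, 0.0041, 0.001, 0.073, 0.002, -1.0], [-0.002, 0.0275, 0.0039, 0.001, 0.073, 0.002, -1.0], [-0.0022, 0.0276, 0.0037, 0.001, 0.073, 0.002, -1.0], [-0.0024, 0.0276, 0.0036, 0.001, 0.073, 0.002, -1.0]]
[[-0.0025, 0.0276, 0.0034, 0.001, 0.073, 0.002, -1.0]]
```

View pics/c2.png

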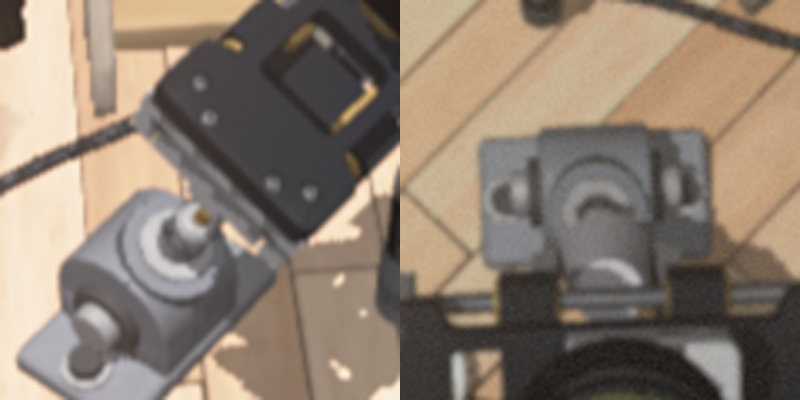

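The nipple is bare, with its pin tip at scene (326,264), and the cap is in the gripper in line with the tool. I'll carry it over the spare cap and turn it upright.

>>> jog_arm(motion=[[-0.002, 0.027, 0.004, 0.001, 0.073, 0.002, -1], [-0.002, 0.028, 0.004, 0.001, 0.073, 0.002, -1], [-0.002, 0.027, 0.004, 0.001, 0.073, 0.002, -1], [-0.002, 0.028, 0.004, 0.001, 0.073, 0.002, -1], [-0.002, 0.027, 0.003, 0.001, 0.073, 0.002, -1]])

```text
time_s: 4.3
ee_pos: [0.524, 0.137, 0.1218]
eef_rot: [-3.139, 0.068, -3.137]
force: [-0.6, -0.7, -0.1]
grip_width: 0.0381
grip_force: 24.8
```

>>> jog_arm(motion=[[-0.002, 0.028, 0.003, 0.001, 0.073, 0.002, -1], [0, 0, 0, 0, 0, 0, -1], [0, 0, 0, 0, 0, 0, -1], [0, 0, 0, 0, 0, 0, -1]])

```text
time_s: 4.7
ee_pos: [0.5259, 0.1631, 0.1196]
eef_rot: [-3.139, -0.001, -3.14]
force: [-0.4, -0.9, -1.2]
grip_width: 0.0382
grip_force: 24.8
```

```bash
python3 - <<'E'
from geo import *
o=ctrl.get_obs(); print(o["time_s"],o["ee_pos"],o["eef_rot"],o["force"],o["grip_width"],o["grip_force"])
s=ctrl.camera("scene")[:,:,::-1];t=ctrl.camera("top")[:,:,::-1]
c=lambda i,x,y:cv2.resize(i[y-60:y+60,x-60:x+60],(400,400),interpolation=cv2.INTER_CUBIC)
cv2.imwrite("pics/c3.png",np.hstack([c(s,246,350),c(t,205,295)]))
rows(np.array([.527,.164,.075]),RD,3,-1)
p=o["ee_pos"]; print(proj("scene",[p,p-[0,0,.008]]),proj("scene",[.527,.1642,.046]))
E
```

```text
4.7 [0.52594841 0.16309624 0.11963857] [-3.13851146e+00 -1.17599974e-03 -3.13975927e+00] [-0.40234703 -0.91809643 -1.21468646] 0.038177570499653916 24.758010031218873
[[-0.0003, 0.0004, 0.0151, -0.001, -0.0, 0.0, -1.0], [-0.0003, 0.0004, 0.0151, -0.001, -0.0, 0.0, -1.0], [-0.0003, 0.0004, 0.0151, -0.001, -0.0, 0.0, -1.0]]
[[240.12325634 336.71940847]
 [240.77271315 340.37945601]] [[244.5270518  368.36924757]]
```

View pics/c3.png

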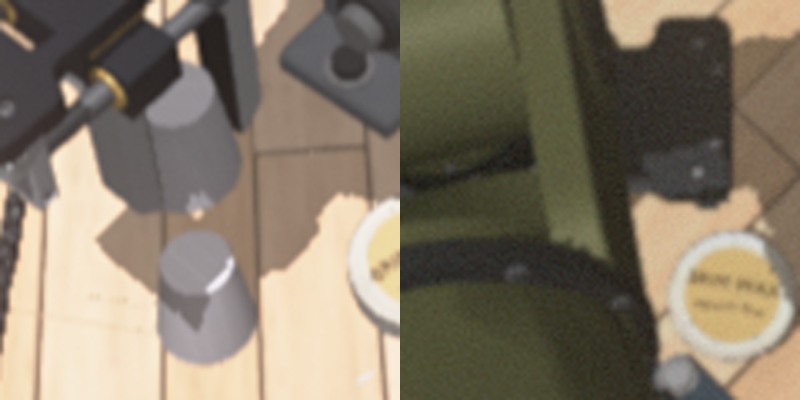

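The held cap hangs upright over the spare; its rim bottom is at crop (195,213), with the spare's top at (196,263). I'll lower it.

>>> jog_arm(motion=[[-0.001, 0.001, 0.015, -0.002, 0, 0, -1], [0, 0, 0.015, -0.001, 0, 0, -1], [0, 0, 0.015, 0, 0, 0, -1], [0, 0, 0.01, 0, 0, 0, -1], [0, 0, 0, 0, 0, 0, -1]])

```text
time_s: 5.3
ee_pos: [0.5266, 0.1642, 0.0644]
eef_rot: [-3.141, -0.002, -3.14]
force: [1.0, 0.5, -0.5]
grip_width: 0.0378
grip_force: 24.8
```

>>> jog_arm(motion=[[0, 0, 0.01, 0, 0, 0, -1], [0, 0, 0.008, 0, 0, 0, -1], [0, 0, 0, 0, 0, 0, -1]])

```text
time_s: 5.6
ee_pos: [0.5267, 0.1646, 0.0463]
eef_rot: [-3.142, -0.002, -3.139]
force: [0.2, 0.4, 0.5]
grip_width: 0.0382
grip_force: 24.8
```

>>> jog_arm(motion=[[0, 0, 0.004, 0, 0, 0, -1], [0, 0, 0.003, 0, 0, 0, -1], [0, 0, 0, 0, 0, 0, -1]])

```text
time_s: 5.9
ee_pos: [0.5271, 0.1647, 0.04]
eef_rot: [3.141, -0.001, -3.139]
force: [-0.3, -0.2, -0.2]
grip_width: 0.0378
grip_force: 24.8
```

>>> jog_arm(motion=[[0, 0, 0.003, 0, 0, 0, -1], [0, 0, 0.002, 0, 0, 0, -1], [0, 0, 0, 0, 0, 0, -1]])

```text
time_s: 6.2
ee_pos: [0.527, 0.1647, 0.035]
eef_rot: [3.141, -0.001, -3.139]
force: [-0.7, -0.3, -1.0]
grip_width: 0.0378
grip_force: 24.8
```

>>> jog_arm(motion=[[0, 0, 0.002, 0, 0, 0, -1], [0, 0, 0, 0, 0, 0, -1]])

```text
time_s: 6.4
ee_pos: [0.5271, 0.1647, 0.0331]
eef_rot: [3.141, -0.001, -3.139]
force: [0.3, 0.3, -0.7]
grip_width: 0.0384
grip_force: 24.8
```

>>> jog_arm(motion=[[0, 0, 0.002, 0, 0, 0, -1], [0, 0, 0, 0, 0, 0, -1]])

```text
time_s: 6.6
ee_pos: [0.5273, 0.1648, 0.0314]
eef_rot: [3.141, -0.001, -3.139]
force: [-1.0, 0.2, 1.7]
grip_width: 0.0381
grip_force: 24.9
```

>>> jog_arm(motion=[[0, 0, 0.002, 0, 0, 0, -1], [0, 0, 0, 0, 0, 0, -1]])

```text
time_s: 6.8
ee_pos: [0.5275, 0.1648, 0.0302]
eef_rot: [3.141, -0.0, -3.139]
force: [-4.6, -0.4, 11.6]
grip_width: 0.038
grip_force: 25.6
```

>>> jog_arm(motion=[[0, 0, 0, 0, 0, 0, -0.5], [0, 0, 0, 0, 0, 0, 0], [0, 0, 0, 0, 0, 0, 0.3], [0, 0, 0, 0, 0, 0, 0.5], [0, 0, 0, 0, 0, 0, 0.5]])

```text
time_s: 7.3
ee_pos: [0.5271, 0.1647, 0.0291]
eef_rot: [3.141, -0.001, -3.139]
force: [0.0, -0.5, 0.8]
grip_width: 0.0668
grip_force: 0.0
```

>>> jog_arm(motion=[[0, 0, -0.015, 0, 0, 0, 0.6], [0, 0, -0.025, 0, 0, 0, 0.7], [0, 0, -0.035, 0, 0, 0, 0.7], [0.01, -0.03, -0.03, 0, 0, 0, 0.7], [0.01, -0.045, 0, 0, 0, 0, 0.7]])

```text
time_s: 7.8
ee_pos: [0.5089, 0.0902, 0.1392]
eef_rot: [3.141, 0.006, -3.137]
force: [0.6, -1.3, 0.1]
grip_width: 0.0793
grip_force: 0.0
```

>>> jog_arm(motion=[[0.01, -0.045, 0, 0, 0, 0, 0.7], [0.01, -0.045, 0, 0, 0, 0, 0.7], [0.01, -0.045, 0, 0, 0, 0, 0.7], [0, -0.04, 0, 0, 0, 0, 0.7], [0, 0, 0, 0, 0, 0, 0.7]])

```text
time_s: 8.3
ee_pos: [0.4777, -0.0891, 0.1356]
eef_rot: [-3.141, 0.001, 3.14]
force: [0.7, -0.6, -0.2]
grip_width: 0.0796
grip_force: 0.0
```

```bash
python3 - <<'E'
from geo import *
o=ctrl.get_obs(); print(o["time_s"],o["ee_pos"],o["eef_rot"])
s=ctrl.camera("scene")[:,:,::-1]
cv2.imwrite("pics/c4.png",cv2.resize(s[190:430,210:430],(733,600)[:2] if 0 else (550,600),interpolation=cv2.INTER_CUBIC))
rows(np.array([.4765,-.086,.11]),RD,3,.5)
print(proj("scene",[.5427-.4226*.037,-.001,.071+.037*.9063]))
print("stack top proj",[proj("scene",[.527,.1642,.046+d]).round(1) for d in(.018,.023,.028)])
E
```

```text
8.3 [ 0.47767572 -0.08908136  0.13555306] [-3.14092463e+00  6.02217447e-04  3.13969366e+00]
[[0.0004, 0.0004, 0.0084, -0.0, 0.0, -0.0, 0.5], [0.0004, 0.0004, 0.0084, -0.0, 0.0, -0.0, 0.5], [0.0004, 0.0004, 0.0084, -0.0, 0.0, -0.0, 0.5]]
[[326.6316544 263.0203285]]
stack top proj [array([[243.2, 361.1]]), array([[242.8, 359. ]]), array([[242.5, 356.9]])]
```

View pics/c4.png

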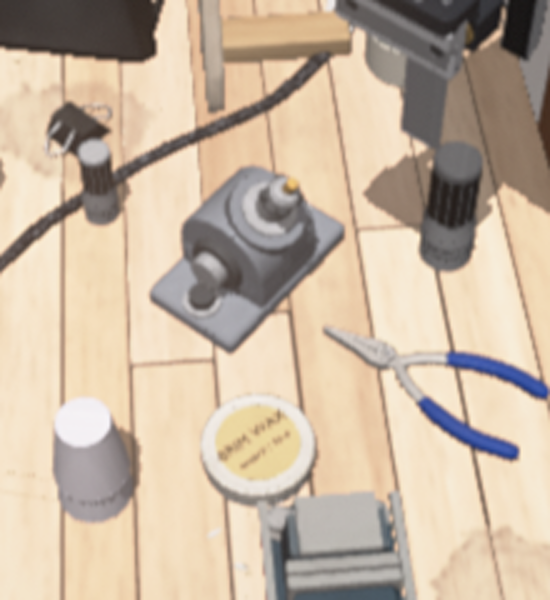

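The stack stands upright with its top at scene (243,359), as predicted, and the pin tip at (327,264) matches my seat estimate. Now the coupler.

>>> jog_arm(motion=[[0.001, 0.002, 0.02, 0, 0, 0, 0.4], [0, 0.001, 0.02, 0, 0, 0, 0.3], [0, 0, 0.025, 0, 0, 0, 0.2], [0, 0, 0.022, 0, 0, 0, 0.1], [0, 0, 0, 0, 0, 0, 0]])

```text
time_s: 8.85
ee_pos: [0.4756, -0.081, 0.0457]
eef_rot: [3.14, -0.005, -3.138]
force: [-0.5, -0.5, 0.5]
grip_width: 0.0481
grip_force: 0.0
```

>>> jog_arm(motion=[[0, 0, 0, 0, 0, 0, 0]])

```text
time_s: 8.95
ee_pos: [0.4771, -0.0817, 0.0482]
eef_rot: [3.141, -0.001, -3.138]
force: [-0.2, 0.5, 0.4]
grip_width: 0.0474
grip_force: 0.0
```

>>> jog_arm(motion=[[0, -0.004, 0, 0, 0, 0, 0], [0, 0, 0, 0, 0, 0, -0.2], [0, 0, 0, 0, 0, 0, -1], [0, 0, 0, 0, 0, 0, -1], [0, 0, 0, 0, 0, 0, -1]], squeeze=20)

```text
time_s: 9.45
ee_pos: [0.477, -0.0865, 0.0477]
eef_rot: [-3.142, -0.0, -3.139]
force: [-0.2, -0.8, 3.9]
grip_width: 0.0275
grip_force: 20.0
```

>>> jog_arm(motion=[[0, 0, 0, 0, 0, 0, -1], [0, 0, 0, 0, 0, 0, -1], [0, 0, 0, 0, 0, 0, -1]], squeeze=50)

```text
time_s: 9.75
ee_pos: [0.477, -0.0865, 0.0476]
eef_rot: [3.142, -0.0, -3.139]
force: [-0.1, -1.2, 5.3]
grip_width: 0.0272
grip_force: 50.0
```

```bash
python3 - <<'E'
from geo import *
o=ctrl.get_obs(); print(o["time_s"],o["ee_pos"],o["eef_rot"])
S=rows(o["ee_pos"]+[-.01,0.02,.13],RD,3,-1)
seat=np.array([.5425,-.0008,.071]); d=o["ee_pos"][2]
print("mouth-to-tcp",d)
for k in(.06,0): print(k,seat+AX*(d+k))
rows(seat+AX*(d+.06),RT,8,-1,S)
E
```

```text
9.75 [ 0.47698006 -0.08646452  0.04761177] [ 3.14156116e+00 -2.83619339e-04 -3.13938833e+00]
[[0.0033, 0.0067, -0.0433, 0.0, -0.0, 0.001, -1.0], [0.0033, 0.0067, -0.0433, 0.0, -0.0, 0.001, -1.0], [0.0033, 0.0067, -0.0433, 0.0, -0.0, 0.001, -1.0]]
mouth-to-tcp 0.04761176767399038
0.06 [ 0.49702957 -0.00148211  0.16853085]
0 [ 0.52238206 -0.00110179  0.11415157]
[[-0.0038, 0.0081, 0.0011, -0.0, -0.055, -0.002, -1.0], [-0.0037, 0.0081, 0.0013, -0.0, -0.055, -0.002, -1.0], [-0.0036, 0.0081, 0.0015, -0.0, -0.055, -0.002, -1.0], [-0.0036, 0.0081, 0.0017, -0.0, -0.055, -0.002, -1.0], [-0.0035, 0.0081, 0.0019, -0.0, -0.055, -0.002, -1.0]]
[[-0.0034, 0.0081, 0.0021, -0.0, -0.055, -0.002, -1.0], [-0.0033, 0.0081, 0.0023, -0.0, -0.055, -0.002, -1.0], [-0.0032, 0.0081, 0.0025, -0.0, -0.055, -0.002, -1.0]]
```

>>> jog_arm(motion=[[0, 0, -0.02, 0, 0, 0, -1], [0.003, 0.007, -0.04, 0, 0, 0, -1], [0.004, 0.007, -0.04, 0, 0, 0.001, -1], [0.003, 0.006, -0.03, 0, 0, 0.001, -1], [-0.004, 0.008, 0.001, 0, -0.055, -0.002, -1]])

```text
time_s: 10.25
ee_pos: [0.4723, -0.0585, 0.18]
eef_rot: [-3.141, 0.06, -3.139]
force: [0.5, -0.7, -2.1]
grip_width: 0.0274
grip_force: 50.0
```

>>> jog_arm(motion=[[-0.004, 0.008, 0.001, 0, -0.055, -0.002, -1], [-0.004, 0.008, 0.001, 0, -0.055, -0.002, -1], [-0.003, 0.008, 0.002, 0, -0.055, -0.002, -1], [-0.004, 0.008, 0.002, 0, -0.055, -0.002, -1], [-0.003, 0.008, 0.002, 0, -0.055, -0.002, -1]])

```text
time_s: 10.75
ee_pos: [0.4896, -0.0179, 0.1709]
eef_rot: [-3.14, 0.33, -3.129]
force: [0.2, 0.8, -2.0]
grip_width: 0.0274
grip_force: 50.0
```

>>> jog_arm(motion=[[-0.003, 0.008, 0.002, 0, -0.055, -0.002, -1], [-0.003, 0.008, 0.003, 0, -0.055, -0.002, -1], [0, 0, 0, 0, 0, 0, -1], [0, 0, 0, 0, 0, 0, -1], [0, 0, 0, 0, 0, 0, -1]])

```text
time_s: 11.25
ee_pos: [0.4971, -0.0025, 0.1688]
eef_rot: [-3.138, 0.438, -3.125]
force: [-0.0, 0.1, -0.7]
grip_width: 0.0274
grip_force: 50.0
```

```bash
python3 - <<'E'
from geo import *
o=ctrl.get_obs(); p=o["ee_pos"]; Q=R.from_euler("xyz",o["eef_rot"]); z=Q.apply([0,0,1]); print(o["time_s"],p,o["eef_rot"],z,AX)
seat=np.array([.5425,-.0008,.071])
rows(seat+AX*(.0476+.045),RT,2,-1)
s=ctrl.camera("scene")[:,:,::-1].copy();t=ctrl.camera("top")[:,:,::-1].copy()
F=5
def c(n,i,x,y,w=40):
    im=cv2.resize(i[y-w:y+w,x-w:x+w],(400,400),interpolation=cv2.INTER_CUBIC)
    for P in (circ(p+z*.0476,z,.016),circ(p+z*.0146,z,.016)): 
        cv2.polylines(im,[((proj(n,P)-[x-w,y-w]+.5)*F).astype(int)],True,(0,0,255),1)
    for P in (circ(seat,AX,.0165),circ(seat+.037*AX,AX,.0035)):
        cv2.polylines(im,[((proj(n,P)-[x-w,y-w]+.5)*F).astype(int)],True,(0,255,0),1)
    return im
cv2.imwrite("pics/c5.png",np.hstack([c("scene",s,325,260),c("top",t,304,275)]))
E
```

```text
11.25 [ 0.49707826 -0.00254695  0.16880948] [-3.13796879  0.43811007 -3.1245533 ] [ 0.42422617  0.00360486 -0.9055491 ] [-0.42254144 -0.0063386   0.90632144]
[[0.0001, 0.0006, 0.0076, -0.001, 0.001, 0.001, -1.0], [0.0001, 0.0005, 0.0076, -0.001, 0.001, 0.001, -1.0]]
```

View pics/c5.png

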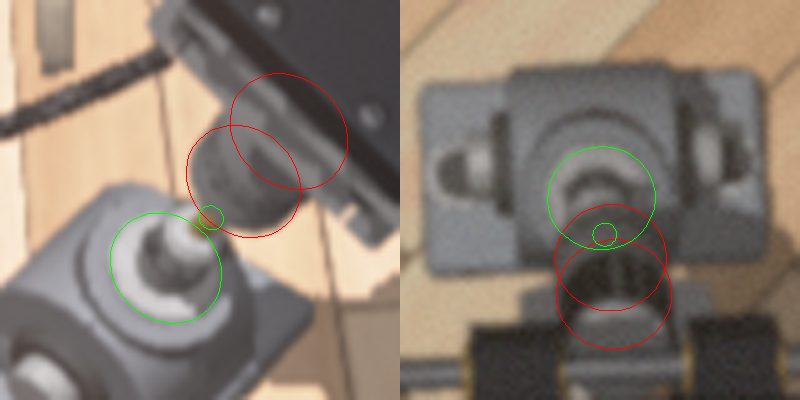

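The coupler's mouth, predicted in red at crop (245,180), matches its outline, and the nipple in green agrees within about 1 px. I'll advance along the axis, watching the side forces.

>>> jog_arm(motion=[[0, 0.001, 0.01, -0.002, 0.001, 0.001, -1], [0, 0, 0.01, -0.001, 0, 0.001, -1], [0, 0, 0.01, 0, 0, 0, -1], [0, 0, 0, 0, 0, 0, -1]])

```text
time_s: 11.75
ee_pos: [0.5094, -0.001, 0.1396]
eef_rot: [3.141, 0.435, -3.127]
force: [-0.9, -0.2, -1.1]
grip_width: 0.0276
grip_force: 50.0
```

>>> jog_arm(motion=[[0, 0, 0.004, 0, 0, 0, -1], [0, 0, 0.003, 0, 0, 0, -1], [0, 0, 0, 0, 0, 0, -1]])

```text
time_s: 12.05
ee_pos: [0.5126, -0.001, 0.1349]
eef_rot: [3.141, 0.438, -3.127]
force: [-0.1, -0.0, -1.6]
grip_width: 0.0273
grip_force: 50.0
```

```bash
cat > st.py <<'E'
from geo import *
o=ctrl.get_obs(); p=o["ee_pos"]; Q=R.from_euler("xyz",o["eef_rot"]); seat=np.array([.5425,-.0008,.071])
e=Q.inv().apply(seat+AX*.0476-p); print(o["time_s"],"to home (tool)",e.round(4),"F tool",Q.inv().apply(o["force"]).round(1),"M",Q.inv().apply(o["moment"]).round(2),"rot err",(Q.inv()*RT).as_rotvec().round(3),o["grip_force"])
E
python3 st.py
```

```text
12.05 to home (tool) [-0.     -0.0002  0.0229] F tool [ 0.8 -0.   1.4] M [-0.04  0.31  0.04] rot err [0.    0.002 0.   ] 49.98822569847107
```

>>> jog_arm(motion=[[0, 0, 0.003, 0, 0, 0, -1], [0, 0, 0.001, 0, 0, 0, -1], [0, 0, 0, 0, 0, 0, -1]])

```text
time_s: 12.35
ee_pos: [0.5143, -0.001, 0.1314]
eef_rot: [3.141, 0.438, -3.127]
force: [0.5, -0.1, -1.2]
grip_width: 0.0271
grip_force: 50.0
```

```bash
python3 st.py
```

```text
12.35 to home (tool) [ 0.     -0.0002  0.0191] F tool [ 0.1 -0.1  1.3] M [-0.04  0.37  0.04] rot err [0.    0.002 0.   ] 49.988277554512024
```

>>> jog_arm(motion=[[0, 0, 0.002, 0, 0, 0, -1], [0, 0, 0.001, 0, 0, 0, -1], [0, 0, 0, 0, 0, 0, -1]])

```text
time_s: 12.65
ee_pos: [0.5156, -0.0008, 0.1287]
eef_rot: [3.141, 0.438, -3.127]
force: [-1.1, 2.2, -0.0]
grip_width: 0.0272
grip_force: 50.0
```

```bash
python3 st.py
```

```text
12.65 to home (tool) [ 0.     -0.0004  0.0161] F tool [ 0.9  2.2 -0.4] M [-0.74  0.39  0.09] rot err [ 0.001  0.002 -0.   ] 49.99188244342804
```

>>> jog_arm(motion=[[0, 0.0008, 0.001, 0, 0, 0, -1], [0, 0, 0.001, 0, 0, 0, -1], [0, 0, 0, 0, 0, 0, -1]])

```text
time_s: 12.95
ee_pos: [0.5166, -0.0003, 0.1275]
eef_rot: [-3.142, 0.439, -3.126]
force: [-4.6, -0.6, 5.1]
grip_width: 0.0275
grip_force: 50.0
```

```bash
python3 st.py
```

```text
12.95 to home (tool) [ 0.0005 -0.0009  0.0145] F tool [ 2.  -0.5 -6.6] M [ 0.08  0.66 -0.  ] rot err [0.    0.003 0.   ] 49.99554634094238
```

>>> jog_arm(motion=[[0, 0, 0.0015, 0, 0, 0, -1], [0, 0, 0.0015, 0, 0, 0, -1], [0, 0, 0, 0, 0, 0, -1]])

```text
time_s: 13.25
ee_pos: [0.5177, -0.0003, 0.124]
eef_rot: [3.141, 0.438, -3.127]
force: [1.3, -1.2, -5.0]
grip_width: 0.0273
grip_force: 50.0
```

```bash
python3 st.py
```

```text
13.25 to home (tool) [-0.0001 -0.0009  0.0109] F tool [ 0.9 -1.3  5.1] M [ 0.14  0.2  -0.03] rot err [ 0.     0.002 -0.   ] 49.98542010784149
```

Past the snap: the spring balls now pull the coupler on. I'll press home.

>>> jog_arm(motion=[[0, -0.0003, 0.002, 0, 0, 0, -1], [0, 0, 0.002, 0, 0, 0, -1], [0, 0, 0.002, 0, 0, 0, -1], [0, 0, 0.002, 0, 0, 0, -1], [0, 0, 0, 0, 0, 0, -1]], squeeze=60)

```text
time_s: 13.75
ee_pos: [0.5213, -0.0004, 0.117]
eef_rot: [3.141, 0.438, -3.127]
force: [-2.4, -0.5, 4.0]
grip_width: 0.0271
grip_force: 60.0
```

```bash
python3 st.py
```

```text
13.75 to home (tool) [ 0.0002 -0.0007  0.0031] F tool [ 0.5 -0.5 -4.7] M [-0.01  0.44  0.01] rot err [ 0.     0.002 -0.   ] 59.99343752861023
```

>>> jog_arm(motion=[[0, 0, 0.001, 0, 0, 0, -1], [0, 0, 0.001, 0, 0, 0, -1], [0, 0, 0, 0, 0, 0, -1]])

```text
time_s: 14.05
ee_pos: [0.5221, -0.0004, 0.1153]
eef_rot: [3.141, 0.439, -3.127]
force: [-3.4, 0.3, 4.6]
grip_width: 0.0272
grip_force: 60.0
```

```bash
python3 st.py
```

```text
14.05 to home (tool) [ 0.0003 -0.0007  0.0012] F tool [ 1.1  0.3 -5.6] M [-0.06  0.33 -0.02] rot err [ 0.     0.002 -0.   ] 59.99435842037201
```

>>> jog_arm(motion=[[0, 0, 0.001, 0, 0, 0, -1], [0, 0, 0.0005, 0, 0, 0, -1], [0, 0, 0, 0, 0, 0, -1]])

```text
time_s: 14.35
ee_pos: [0.5227, -0.0004, 0.1142]
eef_rot: [3.141, 0.439, -3.127]
force: [-6.2, 0.1, 9.1]
grip_width: 0.0272
grip_force: 60.0
```

```bash
python3 st.py
```

```text
14.35 to home (tool) [ 0.0003 -0.0007 -0.0001] F tool [  1.7   0.2 -10.9] M [-0.05  0.66  0.06] rot err [0.    0.002 0.   ] 60.000534653663635
```

>>> jog_arm(motion=[[0, 0, 0.001, 0, 0, 0, -1], [0, 0, 0, 0, 0, 0, -1], [0, 0, 0, 0, 0, 0, -1]])

```text
time_s: 14.65
ee_pos: [0.5231, -0.0004, 0.1141]
eef_rot: [3.141, 0.439, -3.126]
force: [-18.1, -0.1, 24.1]
grip_width: 0.027
grip_force: 60.0
```

```bash
python3 st.py
```

```text
14.65 to home (tool) [ 0.0007 -0.0007 -0.0003] F tool [  6.2   0.2 -29.5] M [-0.06  1.6   0.03] rot err [0.    0.003 0.   ] 60.01934051513672
```

>>> jog_arm(motion=[[0.0004, 0, -0.0002, 0, 0, 0, -1], [0, 0, 0, 0, 0, 0, -1], [0, 0, 0, 0, 0, 0, -1], [0, 0, 0, 0, 0, 0, -1], [0, 0, 0, 0, 0, 0, -1]])

```text
time_s: 15.15
ee_pos: [0.5229, -0.0004, 0.1141]
eef_rot: [3.141, 0.44, -3.126]
force: [-13.4, -0.2, 19.4]
grip_width: 0.0274
grip_force: 60.0
```

```bash
python3 st.py; python3 -c "
from h import *
cv2.imwrite('pics/s9.png',cv2.resize(ctrl.camera('scene')[190:430,210:430,::-1],(550,600)))"
```

```text
15.15 to home (tool) [ 0.0005 -0.0007 -0.0003] F tool [  3.9   0.1 -23.3] M [-0.09  1.06 -0.02] rot err [0.    0.003 0.   ] 60.01330375671387
```

View pics/s9.png

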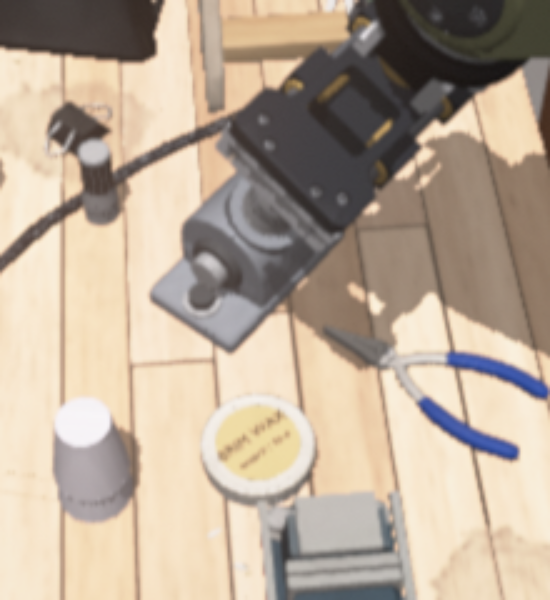

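The coupler sits on the collar at crop (265,215), the stack stands at (90,460), and the bystanders in view have not moved. I'll hand it in.

```bash
python3 -c "
from station import ctrl
print(ctrl.hand_in())"
```

```text
the job is handed in; nothing more can be done
None
```

I handed the job in at about 15 s: the dust cap is nested upright on the spare and released, and the larger coupler is past the snap and pressed home on the nipple at about 23 N, still gripped; the hand-in returned no verdict.

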